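# Take the emery stick out of the short-opening drawer

### The job

Pull the chest's top drawer open to its stop, then take out the long emery stick lying in it: it is longer than the opening, so raise its bare wooden handle end over the drawer front while the other end is still under the chest's top, and draw it out on the slant. Finish while holding the stick in the gripper, with all of it clearly higher than the top of the chest, touching neither chest nor drawer, and the drawer left open. Do not disturb the bowl, the brush or the steel block, and do not let go of the stick at the end.

Things in the scene. Friction and masses are not known exactly. Their poses are not given: they have to be found in the camera images.
- chest: Fixed dark-wood drawer chest, 299 deep x 245 wide x 130 high mm (top board 12 thick, underside at z = 118). Origin: on the table under the middle of its front face. +x points into the chest (it fills x = 0 to 295; top board's front edge at -2), so the drawer slides out along -x; +y across, +z up. Only the upper drawer moves; the lower front with two knobs is a dummy.
- drawer (a joint): Upper drawer, m pulled out: 0 shut, 0.145 at its stop; may start ajar. Friction 2.5 N, damping 8 N s/m; stays where left. Front panel 226 mm wide, 15 thick, z = 56 to 110; its inner face is at chest x = minus the joint value, so the open gap to the chest equals that value. Inside 190 mm wide, 275 long, floor z = 66, side walls 6 thick to z = 108.
- handle (a point): Middle of the brass bar handle of the upper drawer: a horizontal round bar about 110 mm long, 11 mm thick, along the chest's y axis, centre 35 mm out from the panel's outer face and 95 mm above the table. It moves with the drawer.
- stick: Loose emery stick lying flat in the drawer, 240 mm long, 14 thick, 55 to 115 g. Origin: centre of its underside, near the balance point; +x along it towards the wrapped end, +z up. Handle: x = -120 to -20, 20 wide, bare light wood, nearest the drawer front. Wrapped part: x = -20 to 120, 26 wide, dark grey. Starts within 6 degrees of the slide's line and 20 mm of the drawer's middle.
- handle_end (a point): Middle of the end face of the stick's bare wooden handle.
- far_end (a point): Middle of the end face of the stick's dark wrapped end.
- bowl: Bystander: small steel bowl, 64 mm across, 30 mm high, on top of the chest near its back. Origin: centre of its underside.
- brush: Bystander: bench brush with green back, 130 x 40 x 38 mm, on the table. Origin: centre of its underside.
- anvil: Bystander: plain steel bench block 70 x 70 x 30 mm on the table. Origin: centre of its underside.

How it is judged:
By the outcome, as a careful person would: the job done as asked, in the order asked, and still so for the second after the job is handed in, while the arm keeps its last pose, push and grip.
It also fails if it takes over 54 s, if anything falls off the work surface, if the arm or the gripper's body presses on something with over 40 N, if the wrist force passes 120 N, or if a joint passes its speed limit or range.

### The arm

A 7-joint arm with a two-finger parallel gripper is mounted at the origin on the work surface. World frame = base frame: x ahead of the robot, y to its left, z up, the work surface at z = 0. Lengths are in m, angles in degrees, forces in N, time in s.
With the tool pointing down it reaches from about 0.35 to 0.9 m from the base axis. Payload 7.2 kg.
Tool frame: the origin (TCP) lies between the finger pads; the fingertips stand 14 mm ahead of it and the grasp point (between the pads) lies 5 mm behind it; z points along the fingers, y is the line along which they close (so a half turn about z gives the same grasp; the last joint's range is limited). The gripper opens to 88 mm and grips with 3 to 60 N. Pads are 20 mm wide; open, the fingers measure 115 mm over their backs; the gripper's body (75 mm by 178 mm) begins 61 mm behind the grasp point.
Start: joints at [-71.746, 23.554, -0.728, 91.456, 0.321, 64.991, -4.71], TCP at [0.236, 0.579, 0.207] pointing down, gripper open.
Joint ranges: [-169.25, 169.25], [-16.82, 113.86], [-84.01, 82.57], [7.8, 145.47], [-59.2, 239.2], [7.22, 106.19], [-163.78, 163.78]. Speed limits (degrees/s): [136.94, 136.94, 172.46, 172.46, 180, 180, 180].

### API

Orientations are given as [roll, pitch, yaw] about the fixed x, y, z axes, in that order (R = Rz(yaw) Ry(pitch) Rx(roll)).
In Python, from workcell import get_obs, eyes, manip gives the robot as it stands.
- The arm moves only by the shell command python3 -m jog 'ROWS'. ROWS is a JSON object of lists of equal length, an entry for each row: "rot": the turn, a rotation vector about the tool's x, y, z in degrees, a list of three; "xyz": the shift along the tool's x, y, z in cm, a list of three; "hand": the finger opening in cm, from 0 to 8.78. A call has 1 to 12 rows; each row is the pose to reach, as a shift and turn from the pose commanded when the call began, along the tool's axes at that moment; what a row does not reach only later rows make up. A row lasts 1/8 s, in which the tool goes at most 62.5 mm and 10.7 degrees, less where a joint would pass 70% of its speed; a pose out of reach is approached as far as the arm can. A call with a gripper value outside its range is refused whole. The fingers move at their own pace and stop on an object; the grip force is fixed at half the most. Time passes only in rows, so rows that repeat a pose let the fingers close. It gives the time, the measured TCP pose, the force, the opening and the grip force at its end, in the units of the state.
- get_obs(): the state, without advancing time (a new reading comes with each control period).
- eyes.camera(name): name is "scene" or "top" or "wrist"; returns a dict with "image" (420x560x3 uint8, red, green, blue), "fov_y" (degrees; the focal length in pixels is half the picture's height over the tangent of half this angle, whatever the lens; pixels are square), "cx", "cy" (the principal point, pixels), "world_to_cam" (4x4, takes a point from world to camera coordinates). Camera axes: x right, y up, looking along -z (the intrinsics and any distortion apply to the point x, -y, -z); pixel columns grow to the right and rows downward; lengths in m; the calibration is good to about 2 mm. A picture is of the moment at which its call begins. There is no depth.
- manip.finish_job(): hands the job in; it is judged then, once.
The state is a dict: "t": time; "joint_pos": joint angles; "qvel": joint speeds; "tau": joint torques, N m; "eef_pos": TCP position; "eef_rot": TCP orientation; "contact_force": force on the tool from outside, world axes, zero at the start; "wrist_torque": the same for the moment, N m; "width": finger opening in m; "grip_force": force on a finger pad.
Only numpy, scipy, OpenCV 4.12 (cv2) and the standard library are available. Lean on these libraries where they do the work, as an engineer would, in place of code of your own. Each camera call takes 0.05 s, during which the arm holds its last target. There are 200 camera calls.

## Working session

There is one attempt and no reset: what is moved stays moved. The work goes in short steps, Python scripts to look and compute and a shell command to move; the robot and the scene stay as the last step left them, time stands still between calls to the robot, and variables do not carry over. Pictures are saved under pics/ and viewed, at most 10 in all, crops included, and the job is handed in when it is done.

```bash
mkdir -p pics; ls; cat > h.py <<'E'
import numpy as np, cv2
from workcell import get_obs, eyes, manip
from scipy.spatial.transform import Rotation as R
def snap(n,f):
    c=eyes.camera(n); cv2.imwrite('pics/'+f,c['image'][:,:,::-1]); np.save('pics/'+f+'.npy',{k:v for k,v in c.items() if k!='image'},allow_pickle=True); return c
def load(f): return np.load('pics/'+f+'.npy',allow_pickle=True).item()
def K(c):
    f=210/np.tan(np.radians(c['fov_y'])/2); return f
def ray(c,u,v):
    f=K(c); d=np.array([(u-c['cx'])/f,-(v-c['cy'])/f,-1]); M=np.linalg.inv(np.array(c['world_to_cam'])); return M[:3,3],M[:3,:3]@d
def atz(c,u,v,z):
    o,d=ray(c,u,v); return o+d*(z-o[2])/d[2]
def proj(c,p):
    q=np.array(c['world_to_cam'])@np.append(p,1); f=K(c); return c['cx']+f*q[0]/-q[2], c['cy']-f*q[1]/-q[2]
E
python3 - <<'E'
from h import *
a=snap('scene','s0.png');b=snap('top','t0.png')
for c in (a,b): print({k:v for k,v in c.items() if k!='image'})
print(get_obs())
A=np.hstack([a['image'],b['image']])
E
```

```text
pics
{'fov_y': 57.289983603468734, 'cx': 279.245550393155, 'cy': 199.43415176776358, 'world_to_cam': array([[ 0.06797102,  0.99739613,  0.02410169, -0.0658507 ],
       [-0.58001221,  0.01984811,  0.81436595,  0.20640052],
       [ 0.81176707, -0.06933256,  0.57985103, -1.33935212],
       [ 0.        ,  0.        ,  0.        ,  1.        ]])}
{'fov_y': 42.17464925524228, 'cx': 275.8402661711918, 'cy': 205.79271523194058, 'world_to_cam': array([[-2.80562162e-02, -9.99606201e-01, -5.39287692e-04,
         4.35407832e-02],
       [ 9.97070464e-01, -2.80234413e-02,  7.11700480e-02,
        -5.16241257e-01],
       [-7.11571340e-02,  1.45905443e-03,  9.97464051e-01,
        -1.25684385e+00],
       [ 0.00000000e+00,  0.00000000e+00,  0.00000000e+00,
         1.00000000e+00]])}
{'t': 0.1, 'joint_pos': array([-71.74562876,  23.59626994,  -0.72821091,  91.49753475,
         0.31946663,  64.99137692,  -4.71069093]), 'qvel': array([-0.00095004, -0.03581194,  0.07224609, -0.15869358, -0.01318047,
       -0.08605263,  0.03930368]), 'tau': array([ 3.53323630e-03, -5.89099395e+01,  6.44227043e-01, -2.91706717e+01,
       -5.37510880e-02,  1.45576126e-02,  6.48673768e-05]), 'eef_pos': array([0.23561837, 0.57837582, 0.20659639]), 'eef_rot': array([-1.79916966e+02,  4.66462735e-03,  1.57837750e+02]), 'contact_force': array([ 0.32824379, -0.25686995, -0.19270686]), 'wrist_torque': array([0.010998  , 0.0335094 , 0.00452975]), 'grip_force': 0.0, 'width': 0.08776771442485087}
```

View pics/s0.png

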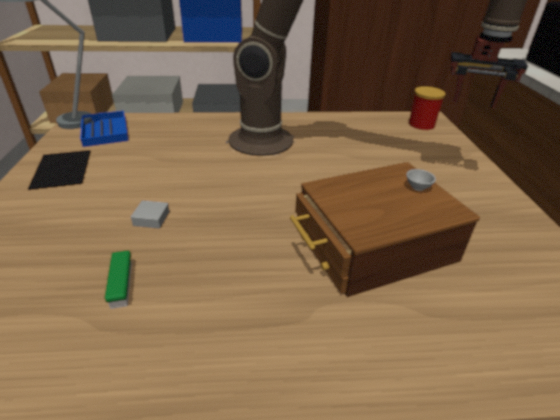

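View pics/t0.png

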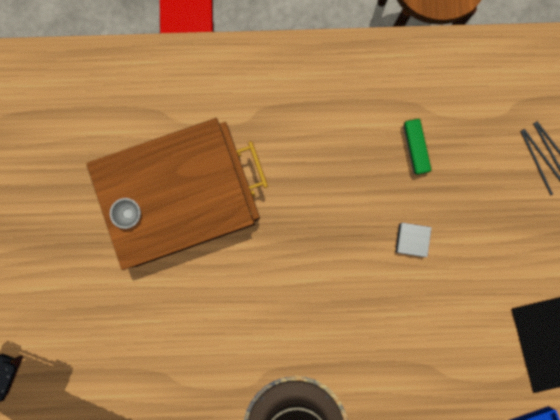

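The top view shows the chest's back corners at about (88,162) and (123,268), its front at about (220,120) to (258,220), and the handle bar from (251,144) to (265,187). The bowl is at (125,213).

```bash
python3 - <<'E'
from h import *
c=load('t0.png')
for n,u,v,z in [('BL',88,162,.13),('BR',123,268,.13),('FL',218,119,.13),('FR',258,220,.13),('h1',251,144,.095),('h2',265,187,.095),('bowl',125,213,.145)]: print(n,atz(c,u,v,z).round(4))
im=cv2.imread('pics/t0.png')[100:290,70:290]; cv2.imwrite('pics/t0c.png',cv2.resize(im,None,fx=3.1,fy=3.1,interpolation=cv2.INTER_CUBIC))
E
```

```text
BL [0.615  0.4301 0.13  ]
BR [0.3863 0.3567 0.13  ]
FL [0.7008 0.1489 0.13  ]
FR [0.48   0.0681 0.13  ]
h1 [0.6507 0.0804 0.095 ]
h2 [0.554  0.0519 0.095 ]
bowl [0.5019 0.3473 0.145 ]
```

View pics/t0c.png

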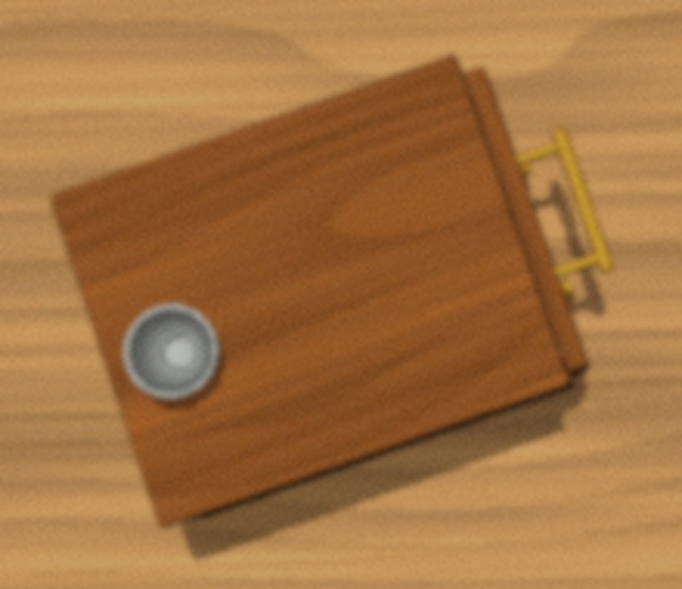

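```bash
cat >> h.py <<'E'
def Tc(): return np.load('chest.npy')
def c2w(p):
    x,y,th=Tc(); p=np.array(p,float); return np.array([x+p[0]*np.cos(th)-p[1]*np.sin(th), y+p[0]*np.sin(th)+p[1]*np.cos(th), p[2]])
def w2c(p):
    x,y,th=Tc(); d=np.array(p[:2])-[x,y]; return np.array([d[0]*np.cos(th)+d[1]*np.sin(th),-d[0]*np.sin(th)+d[1]*np.cos(th),p[2]])
def tool(p,Rt=None,off=0.0):
    "cm shift in tool axes to bring TCP to world p, rotvec to Rt (Rotation)"
    o=get_obs(); R0=R.from_euler('xyz',o['eef_rot'],degrees=True)
    r=(R0.inv()*Rt).as_rotvec(degrees=True) if Rt is not None else None
    return (R0.inv().apply(np.array(p)-o['eef_pos'])*100).round(2), None if r is None else r.round(2)
E
python3 - <<'E'
from h import *
from scipy.optimize import least_squares
c=load('t0.png')
px={(0.295,-.1225):None}
pts=[(87.1,163.5),(122.6,269),(217.1,118.1),(253.2,224.5)]
W=np.array([atz(c,u,v,.13)[:2] for u,v in pts])
# front normal -x; +y left when facing +x
def model(q):
    x,y,th=q; m=[]
    for px,py in [(.297,-.1225),(.297,.1225),(-.002,-.1225),(-.002,.1225)]:
        m.append([x+px*np.cos(th)-py*np.sin(th),y+px*np.sin(th)+py*np.cos(th)])
    return np.array(m)
s=least_squares(lambda q:(model(q)-W).ravel(),[.58,.1,np.radians(108)])
print(s.x,np.degrees(s.x[2]),(s.fun*1000).round(1)); np.save('chest.npy',s.x)
for u,v in [(251,141.6),(265.5,187.1),(258,164.3)]: print('bar',w2c(atz(c,u,v,.095)))
e=w2c(atz(c,125,213,.145));print('bowl',e)
E
```

```text
[0.58703351 0.11414043 1.87848285] 107.62913913434622 [ 2.1  2.3 -3.9  2.5  1.6 -1.4  0.2 -3.4]
bar [-0.05322836 -0.05557635  0.095     ]
bar [-0.05030435  0.05089497  0.095     ]
bar [-0.05127617 -0.00246844  0.095     ]
bowl [0.24801028 0.01047435 0.145     ]
```

```bash
python3 - <<'E'
from h import *
p=c2w([-.0515,-.001,.20]);print(p)
print(tool(p,R.from_euler('xyz',[180,0,17.63],degrees=True)))
E
```

```text
[0.60358356 0.06536189 0.2       ]
(array([-53.43, -33.63,   0.71]), array([-3.0000e-02,  1.0000e-01,  1.4021e+02]))
```

```bash
python3 -m jog '{"rot":[[0,0,10],[0,0,20],[0,0,30],[0,0,40],[0,0,50],[0,0,60],[0,0,70],[0,0,80],[0,0,90],[0,0,100],[0,0,110],[0,0,120]],"xyz":[[-4.5,-2.8,0.7],[-9,-5.6,0.7],[-13.5,-8.4,0.7],[-18,-11.2,0.7],[-22.5,-14,0.7],[-27,-17,0.7],[-31.5,-20,0.7],[-36,-22.6,0.7],[-40.5,-25.5,0.7],[-45,-28.3,0.7],[-49,-31,0.7],[-53.4,-33.6,0.7]],"hand":[8.7,8,7,6,5,4,3,2.6,2.6,2.6,2.6,2.6]}'
python3 - <<'E'
from h import *
p=c2w([-.0515,-.001,.17])
print(tool(p,R.from_euler('xyz',[180,0,17.63],degrees=True)),get_obs()['joint_pos'])
E
```

```text
t: 1.6
eef_pos: [0.6041, 0.0651, 0.2002]
eef_rot: [-180.0, 0.0, 37.5]
contact_force: [0.5, 0.4, 1.1]
width: 0.026
grip_force: 0.0
(array([-0.02, -0.05,  3.02]), array([-2.000e-02,  1.000e-02,  1.991e+01])) [-35.98861945  24.65803416  34.9352991   96.28807431 -15.43833497
  63.95099241 -49.1222558 ]
```

```bash
python3 -m jog '{"rot":[[0,0,10],[0,0,19.9],[0,0,19.9],[0,0,19.9]],"xyz":[[0,0,1],[0,0,2],[0,0,3],[0,0,3]],"hand":[2.6,2.6,2.6,2.6]}'
python3 - <<'E'
from h import *
c=snap('wrist','w1.png')
for q in ([-.0515,-.055,.0955],[-.0515,.055,.0955],[-.0515,0,.0955],[-.002,-.1,.13],[-.002,.1,.13]): print(q,proj(c,c2w(q)))
E
```

```text
t: 2.1
eef_pos: [0.6029, 0.0665, 0.1694]
eef_rot: [-180.0, 0.1, 18.2]
contact_force: [0.3, 0.1, -0.1]
width: 0.0261
grip_force: 0.0
[-0.0515, -0.055, 0.0955] (np.float64(281.77593286684623), np.float64(141.5695581884992))
[-0.0515, 0.055, 0.0955] (np.float64(280.13973659763786), np.float64(277.661511489431))
[-0.0515, 0, 0.0955] (np.float64(280.90993540602966), np.float64(213.59960019146672))
[-0.002, -0.1, 0.13] (np.float64(200.0084651759595), np.float64(68.691526121838))
[-0.002, 0.1, 0.13] (np.float64(214.57002482613535), np.float64(352.0056036192873))
```

View pics/w1.png

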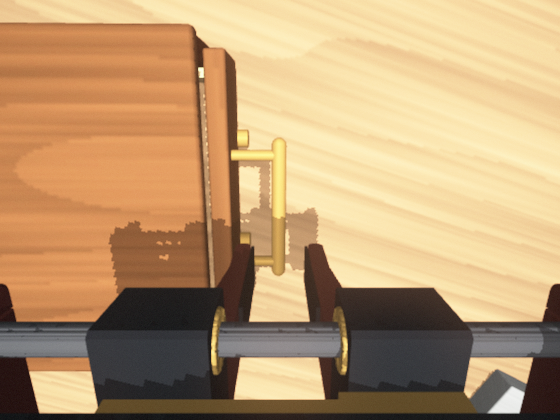

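The wrist view shows the bar running from (279,143) to (279,270), and the fingers straddle its line. It matches the prediction within about 2 mm.

```bash
python3 -m jog '{"rot":[[0,0,0],[0,0,0],[0,0,0],[0,0,0],[0,0,0],[0,0,0],[0,0,0],[0,0,0],[0,0,0],[0,0,0]],"xyz":[[0,0,2],[0,0,4],[0,0,6],[0,0,7.2],[0,0,8],[0,0,8],[0,0,8],[0,0,8],[0,0,8],[0,0,8]],"hand":[2.6,2.6,2.6,2.6,2.6,2.6,0,0,0,0]}'
python3 -c "
from h import *
print(w2c(get_obs()['eef_pos']))"
```

```text
t: 3.4
eef_pos: [0.6037, 0.0663, 0.0905]
eef_rot: [-180.0, -0.0, 17.9]
contact_force: [0.2, -0.7, -0.2]
width: 0.0005
grip_force: 0.0
[-0.05063507 -0.00135251  0.090531  ]
```

The fingers closed on nothing, so I'm looking again.

```bash
python3 - <<'E'
from h import *
c=snap('wrist','w2.png'); d=snap('top','t2.png')
o=get_obs()
for z in (.0955,.07):
  p=o['eef_pos'].copy(); p[2]=z
  print(proj(c,p),proj(d,p))
a=cv2.imread('pics/w2.png'); b=cv2.imread('pics/t2.png')[80:290,130:330]
cv2.imwrite('pics/m2.png',np.hstack([cv2.resize(a,(400,300)),cv2.resize(b,(286,300),interpolation=cv2.INTER_CUBIC)]))
E
```

```text
(np.float64(279.4390413225891), np.float64(253.85933994405644)) (np.float64(257.91273748893707), np.float64(164.86094165181868))
(np.float64(279.3647826216794), np.float64(237.44396149102738)) (np.float64(258.2895902348452), np.float64(166.51106756798222))
```

View pics/m2.png

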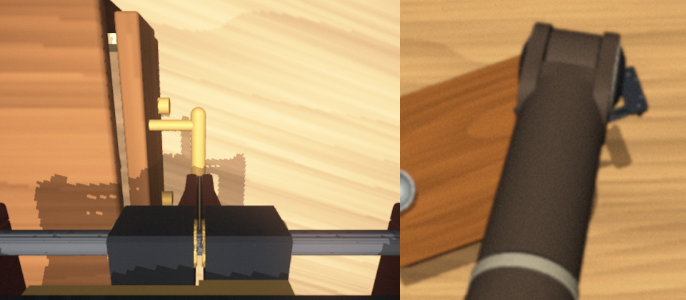

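```bash
python3 - <<'E'
from h import *
a=load('w1.png');b=load('w2.png')
def tri(l):
    A=np.zeros((3,3));B=np.zeros(3)
    for c,u,v in l:
        o,d=ray(c,u,v); d/=np.linalg.norm(d); P=np.eye(3)-np.outer(d,d); A+=P;B+=P@o
    return w2c(np.linalg.solve(A,B))
print(tri([(a,279,138),(b,277,151)]), tri([(a,279,155),(b,277,175)]))
for c in (a,b):
  print('cam',w2c(np.linalg.inv(c['world_to_cam'])[:3,3]), c['fov_y'],c['cx'],c['cy'])
for q in ([-.0515,-.055,.095],[-.0515,-.045,.095],[-.0515,-.055,.07],[-.0515,-.055,.06]): print(q,proj(a,c2w(q)),proj(b,c2w(q)))
im=cv2.imread('pics/w2.png'); cv2.imwrite('pics/w2c.png',cv2.resize(im[120:320,150:400],None,fx=3,fy=3,interpolation=cv2.INTER_CUBIC))
E
```

```text
[-0.04927964 -0.05786376  0.09963794] [-0.04936052 -0.0453878   0.09670319]
cam [-0.04914585 -0.07560967  0.34606405] 63.84896209371165 278.9298651523058 209.96540680176415
cam [-0.04990599 -0.07591499  0.26738092] 63.84896209371165 278.9298651523058 209.96540680176415
[-0.0515, -0.055, 0.095] (np.float64(281.7702059727414), np.float64(141.51239469958816)) (np.float64(281.704780385843), np.float64(155.7746363696094))
[-0.0515, -0.045, 0.095] (np.float64(281.6052116654128), np.float64(155.24188380781897)) (np.float64(281.55016007822854), np.float64(175.22775928882191))
[-0.0515, -0.055, 0.07] (np.float64(281.50974953517056), np.float64(138.91262623725845)) (np.float64(281.3479653069554), np.float64(150.51350176494338))
[-0.0515, -0.055, 0.06] (np.float64(281.418052452883), np.float64(137.9973438781737)) (np.float64(281.2286476501978), np.float64(148.75419760416565))
```

View pics/w2c.png

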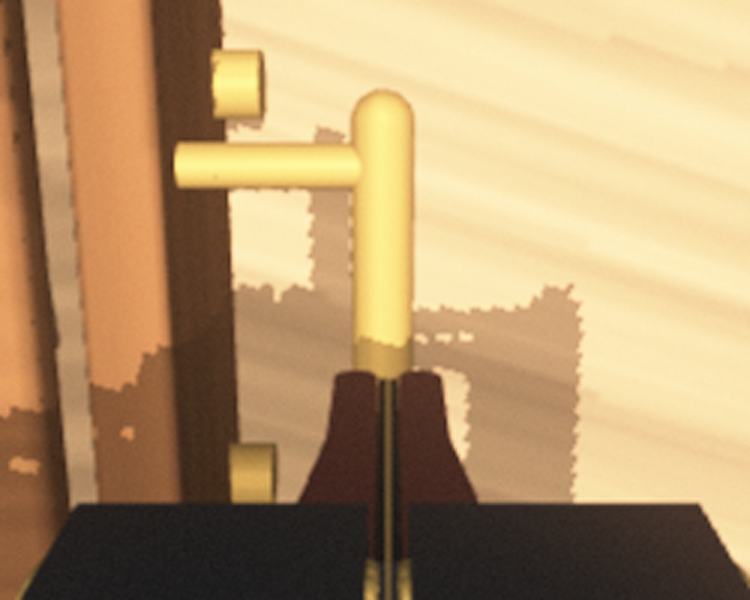

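The view suggests the tips closed just above the bar, which is visible through the finger gap. I'll open, go 1 cm lower, and close again.

```bash
python3 -m jog '{"rot":[[0,0,0],[0,0,0],[0,0,0],[0,0,0],[0,0,0],[0,0,0],[0,0,0],[0,0,0],[0,0,0],[0,0,0]],"xyz":[[0,0,0],[0,0,0],[0,0,0],[0,0,0.5],[0,0,1],[0,0,1],[0,0,1],[0,0,1],[0,0,1],[0,0,1]],"hand":[2.8,2.8,2.8,2.8,2.8,2.8,0,0,0,0]}'
```

```text
t: 4.75
eef_pos: [0.6036, 0.0664, 0.0805]
eef_rot: [-180.0, -0.0, 17.9]
contact_force: [-0.8, 0.9, 0.8]
width: 0.0099
grip_force: 30.0
```

```bash
python3 -m jog '{"rot":[[0,0,0],[0,0,0],[0,0,0],[0,0,0],[0,0,0],[0,0,0],[0,0,0],[0,0,0],[0,0,0],[0,0,0],[0,0,0],[0,0,0]],"xyz":[[0,0.5,0],[0,1.5,0],[0,3,0],[0,4.5,0],[0,6,0],[0,7.5,0],[0,9,0],[0,10.5,0],[0,12,0],[0,13,0],[0,13.5,0],[0,13.5,0]],"hand":[0,0,0,0,0,0,0,0,0,0,0,0]}'
python3 - <<'E'
from h import *
print(w2c(get_obs()['eef_pos']))
a=load('w1.png')
for y in (-.001,-.006,-.011):
  for z in (.155,.169,.186): print(y,z,proj(a,c2w([-.05,y,z])))
E
```

```text
t: 6.25
eef_pos: [0.6456, -0.064, 0.0805]
eef_rot: [179.9, -0.0, 17.9]
contact_force: [0.6, -2.2, 2.6]
width: 0.0097
grip_force: 30.0
[-0.18751418 -0.00186598  0.08050841]
-0.001 0.155 (np.float64(279.03552903939095), np.float64(240.36574678537556))
-0.001 0.169 (np.float64(279.0498872159451), np.float64(249.39685520052737))
-0.001 0.186 (np.float64(279.0702965627887), np.float64(262.2340719134198))
-0.006 0.155 (np.float64(279.118264455753), np.float64(232.5975224043497))
-0.006 0.169 (np.float64(279.13860013422754), np.float64(241.1437079493372))
-0.006 0.186 (np.float64(279.1675400640789), np.float64(253.30587949814887))
-0.011 0.155 (np.float64(279.2021438100514), np.float64(224.7218909785672))
-0.011 0.169 (np.float64(279.2286273366343), np.float64(232.76829011322928))
-0.011 0.186 (np.float64(279.26636119898893), np.float64(244.23284021565726))
```

```bash
python3 -m jog '{"rot":[[0,0,0],[0,0,0],[0,0,0],[0,0,0]],"xyz":[[0,0.5,0],[0,1.0,0],[0,1.3,0],[0,1.5,0]],"hand":[0,0,0,0]}'
python3 -c "
from h import *
print(w2c(get_obs()['eef_pos']),get_obs()['contact_force'])"
```

```text
t: 6.75
eef_pos: [0.6471, -0.0687, 0.0803]
eef_rot: [-179.3, 0.2, 18.2]
contact_force: [-14.0, 18.7, 20.0]
width: 0.0096
grip_force: 30.2
[-0.19248359 -0.00188126  0.08033915] [-14.00647133  18.73378497  20.01723817]
```

```bash
python3 -m jog '{"rot":[[0,0,0],[0,0,0],[0,0,0],[0,0,0],[0,0,0],[0,0,0],[0,0,0],[0,0,0],[0,0,0]],"xyz":[[0,-0.8,0],[0,-0.8,0],[0,-0.8,0],[0,-0.8,0],[0,-0.8,-2],[0,-0.8,-6],[0,-0.8,-11],[0,-0.8,-16],[0,-0.8,-16]],"hand":[0,2.8,2.8,2.8,2.8,2.8,3.5,4.5,4.5]}'
python3 - <<'E'
from h import *
print(w2c(get_obs()['eef_pos']))
p=c2w([-.10,0,.21])
print(tool(p,R.from_euler('xyz',[180,0,107.63],degrees=True)))
E
```

```text
t: 7.88
eef_pos: [0.6496, -0.0702, 0.2463]
eef_rot: [179.8, -0.5, 17.9]
contact_force: [-0.3, -0.1, -0.3]
width: 0.0448
grip_force: 0.0
[-0.19462448 -0.0037565   0.24631918]
(array([-0.36, -9.47,  3.6 ]), array([  0.5 ,  -0.24, -89.74]))
```

```bash
python3 -m jog '{"rot":[[0,0,-10],[0,0,-20],[0,0,-30],[0,0,-40],[0,0,-50],[0,0,-60],[0,0,-70],[0,0,-80],[0.5,-0.2,-89.7],[0.5,-0.2,-89.7]],"xyz":[[0,0,0],[0,-0.4,0.3],[0,-0.8,0.6],[0,-1.2,0.9],[0,-1.6,1.2],[0,-2,1.5],[0,-2.3,1.8],[-0.2,-2.5,2],[-0.4,-2.5,2],[-0.4,-2.5,2]],"hand":[4.5,4.5,4.5,4.5,4.5,4.5,4.5,4.5,4.5,4.5]}'
python3 - <<'E'
from h import *
c=snap('wrist','w3.png');print(get_obs()['joint_pos'])
E
```

```text
t: 9.12
eef_pos: [0.6356, -0.0468, 0.2204]
eef_rot: [-179.5, -0.2, 107.5]
contact_force: [0.6, 0.3, -0.1]
width: 0.0447
grip_force: 0.0
[-13.22171427  24.99087141  18.63280561  89.20708128  -8.40585444
  67.67568759  24.44644256]
```

View pics/w3.png

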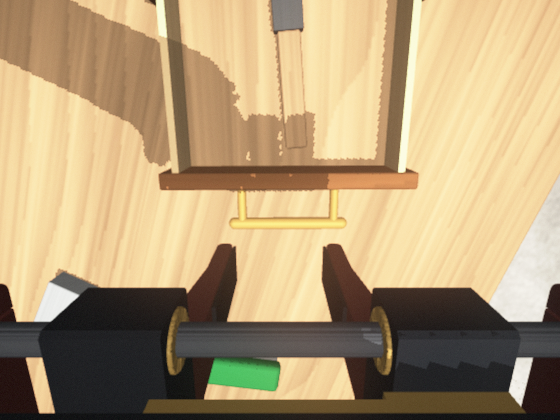

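The wrist view shows the stick handle from its end at (286,149)–(306,147) to the wrap boundary at (276,30)–(300,29). The bar lies at row 223, and the panel top spans rows 168–188.

```bash
python3 - <<'E'
from h import *
c=load('w3.png'); o=get_obs()
for n,u,v,z in [('e1',286,149,.08),('e2',306,147,.08),('b1',277,30,.08),('b2',300,29,.08),('bar',288,223,.0955),('pin',288,168,.11),('pout',290,178,.11),('panL',160,175,.11),('panR',416,175,.11)]: print(n,w2c(atz(c,u,v,z)).round(4))
E
```

```text
e1 [-0.1238 -0.0018  0.08  ]
e2 [-0.122  -0.0203  0.08  ]
b1 [-0.0238  0.0063  0.08  ]
b2 [-0.0231 -0.0132  0.08  ]
bar [-0.1912 -0.0038  0.0955]
pin [-0.137  -0.0032  0.11  ]
pout [-0.1456 -0.005   0.11  ]
panL [-0.143   0.1073  0.11  ]
panR [-0.143  -0.1131  0.11  ]
```

```bash
python3 - <<'E'
from h import *
p=c2w([-.053,-.0058,.052])
print(tool(p,R.from_euler('xyz',[180,0,112],degrees=True)))
E
```

```text
(array([11.45,  0.9 , 16.87]), array([-0.44, -0.21, -4.6 ]))
```

```bash
python3 -m jog '{"rot":[[-0.4,-0.2,-4.6],[-0.4,-0.2,-4.6],[-0.4,-0.2,-4.6],[-0.4,-0.2,-4.6],[-0.4,-0.2,-4.6],[-0.4,-0.2,-4.6],[-0.4,-0.2,-4.6],[-0.4,-0.2,-4.6],[-0.4,-0.2,-4.6],[-0.4,-0.2,-4.6]],"xyz":[[4,0.3,0],[8,0.6,0],[11.4,0.9,1],[11.4,0.9,4],[11.4,0.9,7],[11.4,0.9,10],[11.4,0.9,13],[11.4,0.9,15],[11.4,0.9,15.9],[11.4,0.9,15.9]],"hand":[4.5,4.5,4.5,4.5,4.5,4.5,4.5,4.5,4.5,4.5]}'
python3 -m jog '{"rot":[[0,0,0],[0,0,0],[0,0,0]],"xyz":[[0,0,0.5],[0,0,0.9],[0,0,0.9]],"hand":[4.5,4.5,4.5]}'
python3 - <<'E'
from h import *
print(w2c(get_obs()['eef_pos']))
c=snap('wrist','w4.png')
E
```

```text
t: 10.42
eef_pos: [0.6084, 0.0651, 0.0614]
eef_rot: [-179.9, -0.0, 112.1]
contact_force: [-1.0, -0.5, 0.3]
width: 0.0452
grip_force: 0.0
t: 10.8
eef_pos: [0.6084, 0.0652, 0.0526]
eef_rot: [-180.0, -0.0, 112.2]
contact_force: [-0.6, 0.7, 0.2]
width: 0.0451
grip_force: 0.0
[-0.05316701 -0.00556361  0.05263988]
```

View pics/w4.png

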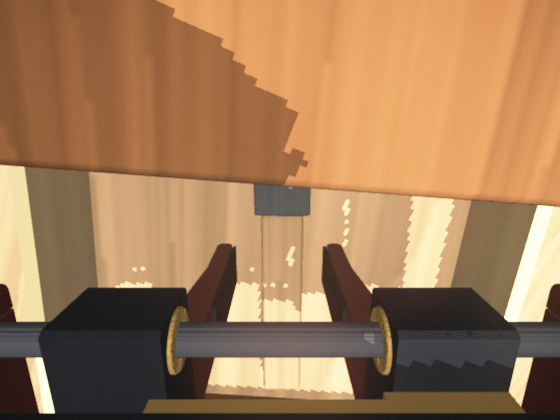

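The stick is centred between the open fingers and aligned with them, with its wrap boundary at row 215. There is no contact, so I'll go slightly lower and close.

```bash
python3 -m jog '{"rot":[[0,0,0],[0,0,0],[0,0,0],[0,0,0],[0,0,0],[0,0,0],[0,0,0],[0,0,0]],"xyz":[[0,0,0.15],[0,0,0.15],[0,0,0.15],[0,0,0.15],[0,0,0.15],[0,0,0.15],[0,0,0.15],[0,0,0.15]],"hand":[4.5,4.5,0,0,0,0,0,0]}'
```

```text
t: 11.85
eef_pos: [0.6086, 0.0652, 0.0512]
eef_rot: [-180.0, -0.0, 112.2]
contact_force: [-0.2, -0.0, 0.6]
width: 0.0196
grip_force: 30.1
```

```bash
python3 -m jog '{"rot":[[0,-1.5,0],[0,-3,0],[0,-5,0],[0,-7,0],[0,-9,0],[0,-11,0],[0,-13,0],[0,-13,0]],"xyz":[[-0.05,0,-0.5],[-0.1,0,-1],[-0.2,0,-1.6],[-0.3,0,-2.2],[-0.4,0,-2.9],[-0.5,0,-3.6],[-0.6,0,-4.3],[-0.6,0,-4.3]],"hand":[0,0,0,0,0,0,0,0]}'
python3 - <<'E'
from h import *
c=snap('wrist','w5.png'); d=snap('scene','s5.png'); print(get_obs()['wrist_torque'])
a=cv2.imread('pics/w5.png'); b=cv2.imread('pics/s5.png')[120:330,200:480]
cv2.imwrite('pics/m5.png',np.hstack([cv2.resize(a,(400,300)),cv2.resize(b,(400,300),interpolation=cv2.INTER_CUBIC)]))
E
```

```text
t: 12.85
eef_pos: [0.6107, 0.0613, 0.0946]
eef_rot: [180.0, 13.0, 112.4]
contact_force: [0.2, 0.2, -1.2]
width: 0.0197
grip_force: 30.0
[ 0.1126501   0.13501717 -0.01693618]
```

View pics/m5.png

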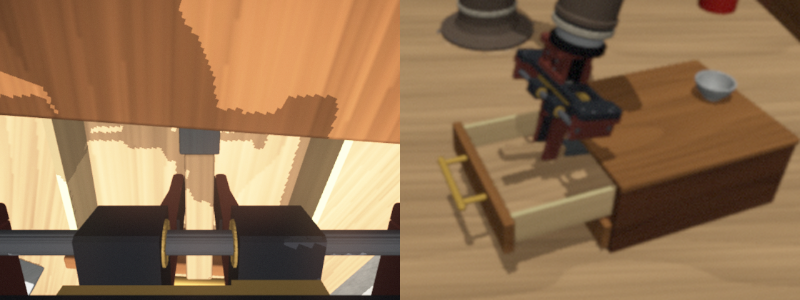

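The stick is held at the planned tilt with no slip (wrap boundary still at row 215), and its handle end is raised above the drawer front. Next I'll draw it along its own axis.

```bash
python3 -m jog '{"rot":[[0,0,0],[0,0,0],[0,0,0],[0,0,0],[0,0,0],[0,0,0],[0,0,0],[0,0,0],[0,0,0],[0,0,0],[0,0,0]],"xyz":[[-0.7,0,0],[-2,0,0],[-3.5,0,0],[-5,0,0],[-6.5,0,0],[-8,0,0],[-9.5,0,0],[-11,0,0],[-13,0,0],[-15,0,0],[-15,0,0]],"hand":[0,0,0,0,0,0,0,0,0,0,0]}'
python3 -m jog '{"rot":[[0,0,0],[0,0,0],[0,0,0],[0,0,0],[0,0,0],[0,0,0],[0,0,0],[0,0,0],[0,0,0],[0,0,0]],"xyz":[[-0.3,0,-1],[-0.7,0,-2.7],[-1.1,0,-4.5],[-1.5,0,-6.5],[-2,0,-8.5],[-2.5,0,-10.5],[-2.9,0,-12.5],[-3.4,0,-14.5],[-3.4,0,-14.5],[-3.4,0,-14.5]],"hand":[0,0,0,0,0,0,0,0,0,0]}'
python3 - <<'E'
from h import *
c=snap('wrist','w6.png'); d=snap('scene','s6.png')
a=cv2.imread('pics/w6.png'); b=cv2.imread('pics/s6.png')
cv2.imwrite('pics/m6.png',np.hstack([cv2.resize(a,(360,270)),cv2.resize(b,(440,330),interpolation=cv2.INTER_AREA)[:270]]))
E
```

```text
t: 14.32
eef_pos: [0.6667, -0.0785, 0.1285]
eef_rot: [180.0, 13.1, 112.1]
contact_force: [-0.6, 0.2, -0.9]
width: 0.02
grip_force: 30.0
t: 15.58
eef_pos: [0.6661, -0.0758, 0.2766]
eef_rot: [-180.0, 13.0, 112.3]
contact_force: [-0.0, 0.4, -1.0]
width: 0.0195
grip_force: 30.0
```

View pics/m6.png

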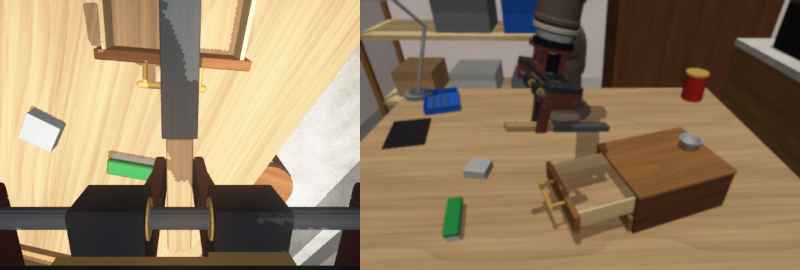

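The stick is clear and held about 10 cm or more above the chest top. The drawer is open, and the bowl, brush and block have not moved.

```bash
python3 -c "
from workcell import manip
print(manip.finish_job())"
```

```text
the job is handed in; nothing more can be done
None
```

The job is handed in after about 16 s: the drawer was pulled open to its stop and left there, the stick was drawn out on the slant and is held well above the chest, and the bowl, brush and steel block look undisturbed.

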